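# Present the stencil plate over the end of the packing ledge

### The arm

A 7-joint arm with a two-finger parallel gripper is mounted at the origin on the work surface. World frame = base frame: x ahead of the robot, y to its left, z up, the work surface at z = 0. Lengths are in m, angles in rad, forces in N, time in s.
With the tool pointing down it reaches from about 0.4 to 0.85 m from the base axis. Payload 10.4 kg.
Tool frame: the origin (TCP) lies at the centre of the arm's flange, where the gripper is bolted on; the fingertips stand 182 mm ahead of it and the grasp point (between the pads) lies 164 mm ahead of it (r.hold_point_z is the distance from the TCP to the grasp point, in m); z points along the fingers, y is the direction in which the jaws open and shut (so a half turn about z gives the same grasp; the last joint's range is limited). The gripper opens to 87 mm and grips with 3 to 60 N. Pads are 19 mm wide; open, the fingers measure 117 mm over their backs; the gripper's body (75 mm by 190 mm) begins 51 mm behind the grasp point.
Start: joints at [-1.29, 0.332, -0.065, 1.46, 0.022, 1.35, -0.088], TCP at [0.187, 0.596, 0.405] pointing down, gripper open.
Joint ranges: [-2.6, 2.6], [-0.5, 2.12], [-1.47, 1.34], [0.16, 2.42], [-1.27, 4.41], [0.06, 2.06], [-2.6, 2.6]. Speed limits (rad/s): [2.22, 2.22, 2.79, 2.79, 3.14, 3.14, 3.14].

### API

Orientations are given as a unit quaternion [x, y, z, w].
In Python, from bench import r, cams, job gives the robot as it stands.
- The arm moves only by the tool carry_out, never from a script. Its argument "rows" is a list of rows, each an object with "jaw": the finger opening in m, from 0 to 0.087; "delta_pos": the shift along the tool's x, y, z in m, a list of three; "yaw": the turn about the tool's z in degrees. A call has 1 to 10 rows; each row shifts and turns the commanded pose from where the row before left it, along the tool's axes as they then stand; what a row does not reach is not made up. A row lasts 1/10 s, in which the tool goes at most 50 mm and 8.59 degrees, less where a joint would pass 70% of its speed; a pose out of reach is approached as far as the arm can. A call is refused whole if a number of a shift passes 0.05 or a number of a turn 8.59, either way. A call with a gripper value outside its range is refused whole. The fingers move at their own pace and stop on an object; "grip_force" is the grip in N (left out, the last holds). Time passes only in rows, so rows that do not move let the fingers close. It gives the time, the measured TCP pose, the force and the opening at its end, in the units of the state.
- r.read_state(): the state, without advancing time (a new reading comes with each control period).
- cams.camera(name): name is "side" or "top"; returns a dict with "img" (420x560x3 uint8, blue, green, red), "mtx" (3x3 intrinsics, pixels), "R" (3x3) and "t" (3): a world point X has camera coordinates R X + t. Camera axes: x right, y down, z forward; pixel columns grow to the right and rows downward; lengths in m; the calibration is good to about 2 mm. A picture is of the moment at which its call begins. There is no depth.
- job.close_job(): hands the job in, once; it reports no verdict.
Trained networks look in the newest picture that a camera, given by its name, has taken for a name from the list of things; names that differ only in an ending like _2 or _b are one class to them, and where a whole thing is asked for, a point or a joint stands for the part that bears it (a point fixed in the world has none). Each returns a list of dicts, best first, with "confidence" (0 to 1); they miss things now and then, are a little off and sometimes report something else, mostly with a low value. They report only what shows in the picture. A call takes as long as a camera call. They do not tell look-alikes from the thing itself.
- cams.boxes_of(camera, query): "rect" ([centre column, centre row, width, height] as shares, 0 to 1, of the picture: columns of its width, rows of its height, round what is visible of it).
- cams.outline_of(camera, query): "pixels" (420x560 bool, what is visible of it) and "rect" ([centre column, centre row, width, height] as shares, 0 to 1, of the picture: columns of its width, rows of its height, round what is visible of it).
The state is a dict: "time": time; "joint_positions": joint angles; "joint_vel": joint speeds; "joint_torque": joint torques, N m; "ee_pos": TCP position; "eef_rot": TCP orientation; "ft_force": force on the tool from outside, world axes, zero at the start; "torque": the same for the moment, N m; "width": finger opening in m.
Only numpy, scipy, OpenCV 4.12 (cv2) and the standard library are available. Lean on these libraries where they do the work, as an engineer would, in place of code of your own. Each camera call takes 0.05 s, during which the arm holds its last target.

### The job

Using only the fingertips, without pinching or lifting anything, first push the steel stencil plate back flat against the low fence at the rear of the ledge. Then push it along the fence towards the open tray until about 40 mm, roughly a quarter of its length, sticks out past that end of the ledge, so that the packer can take it by its edge, and leave it lying there flush with the fence. Leave the carton bundle and the two dropper bottles alone.

Things in the scene. Friction and masses are not known exactly. Their poses are not given: they have to be found in the camera images.
- ledge: Fixed plywood step, 280 mm long (y) by 170 mm deep (x), flat top 50 mm above the table. A fence 8 mm thick, 14 mm high above the top, runs along the whole rear side; its face towards the plate is at x = +77 mm. The ends (y = +140, -140 mm) and the front are open. Origin: centre of the underside; x points to the fence, away from the robot, within 0.2 rad of the robot's x; z up.
- plate: Flat steel plate with six dark slot marks, 90 mm (x) by 150 mm (y), 6 mm thick, 0.15 to 0.3 kg, loose on the ledge, 25 to 50 mm off the fence and up to 0.2 rad askew; slides under 1 to 3 N at its edge. Origin: centre of its underside; z up. Flush with the fence its centre is at x = +32 mm of the ledge. Tips off if over half of it sticks out.
- tray: Fixed open white plastic tray with two paper cartons lying in it, 180 mm (x) by 130 mm (y), 40 mm high, on the table beyond one end of the ledge (either the +y or the -y end). It marks the end over which the plate must stick out. Origin: centre of its underside.
- bundle: Loose bundle of five white and green paper cartons, three below and two on top, about 107 mm (x) by 95 mm (y), 60 mm high, on the table beyond the other end of the ledge. To be left alone. Origin: centre of its underside.
- bottle_a: Loose dropper bottle, amber glass with a brass collar and black bulb, 30 mm in diameter, 89 mm high, on the table in front of the ledge (robot's side). To be left alone. Origin: centre of its underside.
- bottle_b: The same kind of dropper bottle, 30 mm in diameter, 89 mm high, on the table behind the ledge, beyond the fence. To be left alone. Origin: centre of its underside.
Not all that is in view belongs to the job. Several things look just like the tray: the one meant starts farthest to the robot's left. Of the things that look like the plate, the larger one is meant.

How it is judged:
On the way, in this order (a step that is already met when the one before it is completed fails the run):
1. the plate lies flush against the fence (x of plate in the frame of ledge above 0.026 m and angle between the x axis of plate and the x axis of ledge, either way round below 0.08 rad and z of plate in the frame of ledge above 0.046 m), for 0.2 s.
2. the plate, flush with the fence, sticks out past the tray's end of the ledge (all of step 1 and ((y of tray in the frame of ledge above 0 m and y of plate in the frame of ledge between 0.09 and 0.12 m) or (y of tray in the frame of ledge below 0 m and y of plate in the frame of ledge between -0.12 and -0.09 m))), for 0.2 s.
At the end, for the whole second after the job is handed in: The plate lies flat and still on the ledge, within 6 mm of the fence and 0.08 rad of parallel to it, with 25 to 55 mm of its length sticking out past the end of the ledge that faces the tray; the bundle and both bottles stand within 15 mm of where they were (all of step 2 and linear speed of plate below 0.01 m/s and angular speed of plate below 0.05 rad/s and angle between plate's own z axis and vertical below 0.05 rad and distance of each of bundle, bottle_a, bottle_b from where it was at the start of the episode below 0.015 m and angle between each of bundle, bottle_a, bottle_b's own z axis and vertical below 0.2 rad); the robot touches nothing.
It fails at once if the plate is lifted off the ledge (z of plate in the frame of ledge above 0.062 m).
It fails at once if the plate is tipped or falls off the ledge (angle between plate's own z axis and vertical above 0.15 rad or z of plate in the frame of ledge below 0.04 m).
It fails at once if the bundle of cartons is moved by 15 mm or more, lifted or knocked over (distance of bundle from where it was at the start of the episode above 0.015 m or angle between bundle's own z axis and vertical above 0.2 rad).
It fails at once if the front dropper bottle is moved by 15 mm or more, lifted or knocked over (distance of bottle_a from where it was at the start of the episode above 0.015 m or angle between bottle_a's own z axis and vertical above 0.2 rad).
It fails at once if the rear dropper bottle is moved by 15 mm or more, lifted or knocked over (distance of bottle_b from where it was at the start of the episode above 0.015 m or angle between bottle_b's own z axis and vertical above 0.2 rad).
It also fails if it takes over 64 s, if anything falls off the work surface, if the arm or the gripper's body presses on something with over 40 N, if the wrist force passes 120 N, or if a joint passes its speed limit or range.

## Working session

There is one attempt and no reset: what is moved stays moved. The work goes in short steps, Python scripts to look and compute and a tool call to move; the robot and the scene stay as the last step left them, time stands still between calls to the robot, and variables do not carry over. Pictures are saved under pics/ and viewed, and the job is handed in when it is done.

Besides the shell and the picture viewer there is one more tool, called after ">>>" as a command line: name --argument value ..., lists and objects as JSON in quotes. carry_out: Moves the arm, as the interface text tells. Its arguments: {"type":"object","properties":{"rows":{"type":"array"},"grip_force":{"type":"number"}},"required":["rows"]}

```bash
ls; mkdir -p pics
python3 - <<'E'
from bench import r,cams,job
import cv2
for n in("top","side"):
    c=cams.camera(n); cv2.imwrite(f"pics/{n}0.png",c["img"]); print(n,c["mtx"].tolist(),c["R"].round(4).tolist(),c["t"].round(4).tolist())
    for q in("ledge","plate","tray","bundle","bottle_a"):
        for b in cams.boxes_of(n,q): 
            x,y,w,h=b["rect"];print(q,round(b["confidence"],2),[round(v) for v in(x*560,y*420,w*560,h*420)])
s=r.read_state();print(s["time"],s["ee_pos"],s["eef_rot"],s["width"])
E
```

```text
pics
top [[482.4803893097757, 0.0, 287.0236609703451], [0.0, 482.4803893097757, 211.18786921493887], [0.0, 0.0, 1.0]] [[-0.0125, -0.9999, -0.0009], [-0.9987, 0.0126, -0.0491], [0.0491, 0.0003, -0.9988]] [0.0445, 0.522, 1.027]
ledge 0.96 [285, 208, 147, 103]
plate 0.63 [363, 298, 54, 53]
tray 0.88 [158, 190, 86, 98]
tray 0.83 [191, 342, 99, 105]
tray 0.83 [239, 86, 89, 104]
bundle 0.67 [420, 225, 57, 62]
bottle_a 0.74 [420, 225, 60, 64]
bottle_a 0.58 [197, 259, 21, 20]
bottle_a 0.57 [318, 144, 16, 14]
side [[418.8883506223248, 0.0, 281.2302007572158], [0.0, 418.8883506223248, 217.35922790866277], [0.0, 0.0, 1.0]] [[-0.9868, -0.1605, 0.019], [-0.1106, 0.5848, -0.8036], [0.1179, -0.7951, -0.5949]] [0.5363, 0.0768, 0.856]
ledge 0.58 [279, 232, 126, 114]
plate 0.83 [292, 217, 74, 54]
plate 0.83 [376, 205, 44, 25]
plate 0.37 [328, 298, 20, 45]
tray 0.93 [145, 252, 117, 84]
tray 0.91 [436, 335, 146, 123]
tray 0.81 [225, 340, 144, 119]
bundle 0.81 [314, 163, 54, 43]
bundle 0.37 [279, 232, 128, 119]
bottle_a 0.69 [230, 196, 15, 40]
bottle_a 0.67 [329, 297, 19, 46]
0.6 [0.18695828 0.59637693 0.40476706] [ 1.51320399e-01  9.88484768e-01  2.58135414e-05 -1.22933252e-05] 0.08688947549840959
```

View pics/top0.png

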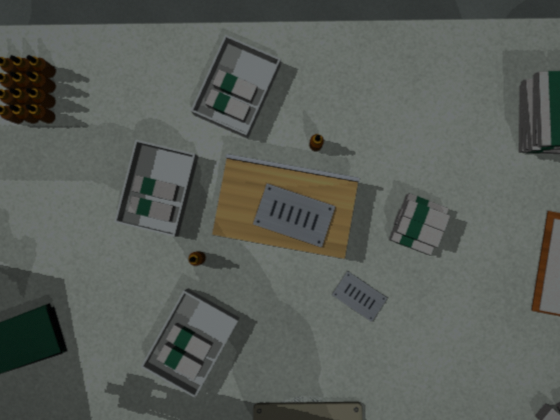

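View pics/side0.png

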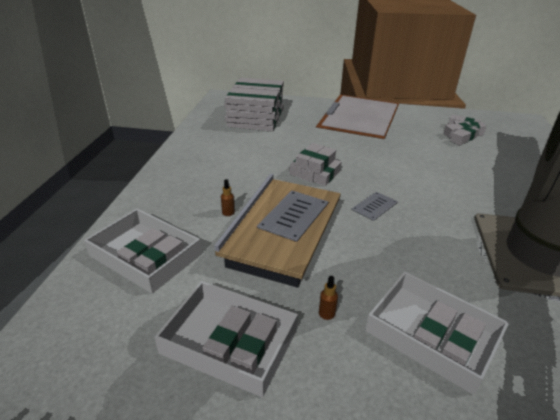

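The top view shows +y to the left and +x up. There are three tray-like things, at (158,190), (191,342) and (239,86). The one at (158,190) is farthest left, off the ledge's +y end. There are two plates: the larger lies on the ledge at (295,214) and the small decoy on the table at (360,296). The bundle is at (420,225) and the bottles at (197,259) and (317,143).

```bash
cat > h.py <<'E'
import numpy as np,cv2
from bench import r,cams,job
def bp(c,uv,z):
    uv=np.atleast_2d(uv).astype(float)
    d=np.c_[(uv-[c["mtx"][0,2],c["mtx"][1,2]])/[c["mtx"][0,0],c["mtx"][1,1]],np.ones(len(uv))]@np.asarray(c["R"])
    o=-np.asarray(c["R"]).T@np.asarray(c["t"])
    s=(z-o[2])/d[:,2]
    return o+d*s[:,None]
def pj(c,X):
    x=np.atleast_2d(X)@np.asarray(c["R"]).T+c["t"]; p=x@np.asarray(c["mtx"]).T; return p[:,:2]/p[:,2:]
def arr(c):
    for k in("mtx","R","t"): c[k]=np.asarray(c[k])
    return c
E
python3 - <<'E'
from h import *
C={n:arr(cams.camera(n)) for n in("top","side")}
for n in C:
  for q in("ledge","plate"):
    for i,o in enumerate(cams.outline_of(n,q)):
        m=o["pixels"].astype(np.uint8); cs,_=cv2.findContours(m,0,1); k=max(cs,key=cv2.contourArea)
        b=cv2.boxPoints(cv2.minAreaRect(k)); 
        ap=cv2.approxPolyDP(k,4,True)[:,0]
        print(n,q,round(o["confidence"],2),ap.tolist())
        print("  z.056:",bp(C[n],ap,.056)[:,:2].round(3).tolist())
c=C["top"]["img"]
cv2.imwrite("pics/top1.png",cv2.resize(c[130:330,190:450],None,fx=3,fy=3,interpolation=cv2.INTER_CUBIC))
c=C["side"]["img"]
cv2.imwrite("pics/side1.png",cv2.resize(c[160:300,200:400],None,fx=4,fy=4,interpolation=cv2.INTER_CUBIC))
E
```

```text
top ledge 0.65 [[226, 156], [215, 235], [345, 256], [359, 178]]
  z.056: [[0.637, 0.163], [0.473, 0.187], [0.427, -0.08], [0.587, -0.112]]
top plate 0.87 [[347, 273], [334, 296], [372, 320], [386, 297]]
  z.056: [[0.392, -0.084], [0.345, -0.056], [0.296, -0.133], [0.342, -0.163]]
top plate 0.62 [[267, 185], [254, 223], [321, 246], [334, 207]]
  z.056: [[0.575, 0.079], [0.497, 0.106], [0.448, -0.031], [0.528, -0.059]]
side plate 0.98 [[327, 202], [292, 191], [258, 227], [297, 240]]
  z.056: [[0.449, -0.025], [0.529, -0.054], [0.577, 0.087], [0.496, 0.113]]
side plate 0.58 [[396, 201], [376, 192], [353, 209], [375, 219]]
  z.056: [[0.303, -0.057], [0.345, -0.086], [0.394, -0.01], [0.349, 0.017]]
```

View pics/top1.png

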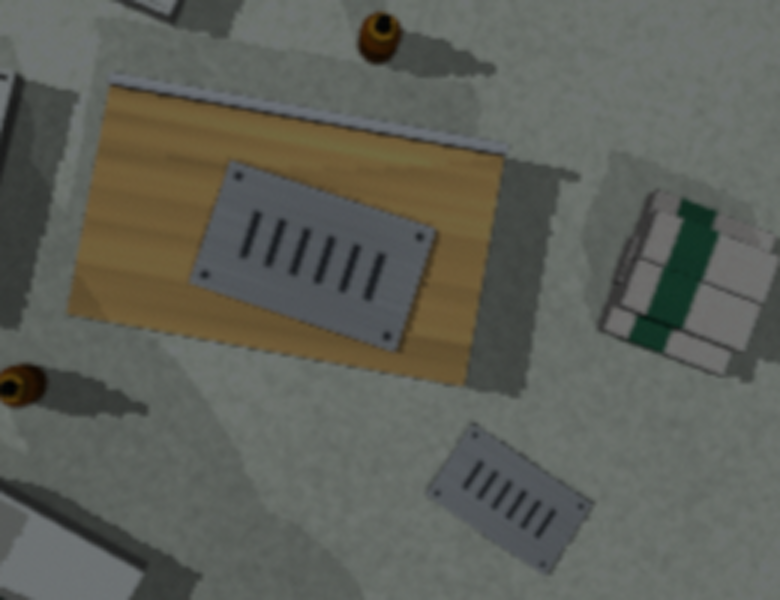

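View pics/side1.png

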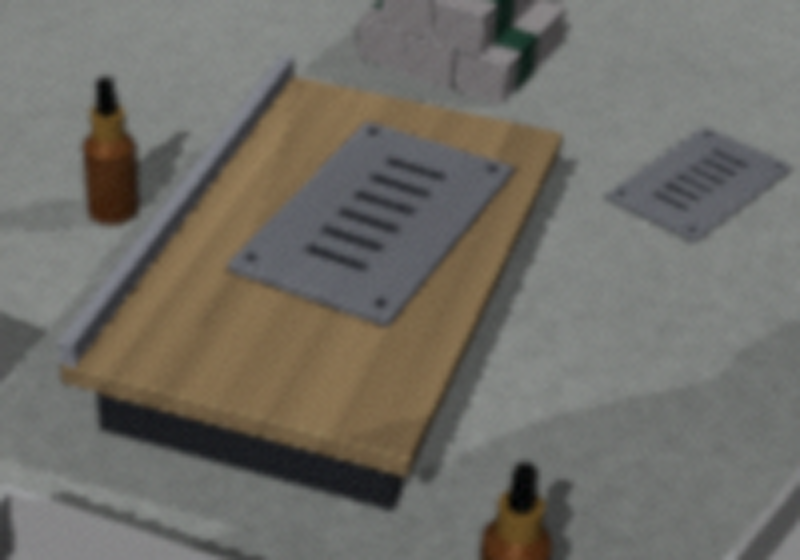

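```bash
cat >> h.py <<'E'
from scipy.optimize import least_squares
def T(p,P):
    c,s=np.cos(p[2]),np.sin(p[2]); P=np.asarray(P,float)
    return np.c_[p[0]+c*P[:,0]-s*P[:,1],p[1]+s*P[:,0]+c*P[:,1],P[:,2]+(p[3] if len(p)>3 else 0)]
def fit(C,obs,p0):
    f=lambda p:np.concatenate([(pj(C[n],T(p,P))-np.array(uv)).ravel() for n,P,uv in obs])
    return least_squares(f,p0)
E
python3 - <<'E'
from h import *
C={n:arr(cams.camera(n)) for n in("top","side")}
obs=[("top",[[-.085,.14,.05],[-.085,-.14,.05],[.085,-.14,.064],[.085,.14,.064]],[[190+68/3,130+315/3],[190+467/3,130+385/3],[190+507/3,130+148/3],[190+110/3,130+76/3]]),
("side",[[-.085,-.14,.05],[-.085,.14,.05],[.085,.14,.05],[.085,-.14,.064]],[[340.75,193.25],[302,278],[215.5,252.5],[273.25,174.8]])]
for p0 in([.53,.04,-.17],[.53,.04,-.17,0]):
    q=fit(C,obs,p0);print("ledge",q.x.round(4),q.fun.round(1).tolist())
L=fit(C,obs,[.53,.04,-.17]).x
# plate corners (top face, z=6mm)
P=[[.045,.075,.006],[-.045,.075,.006],[-.045,-.075,.006],[.045,-.075,.006]]
obs=[("top",P,[[190+231/3,130+161/3],[190+190/3,130+281/3],[190+401/3,130+352/3],[190+437/3,130+231/3]]),
("side",P,[[200+229/4,160+266/4],[200+388/4,160+323/4],[200+514/4,160+167/4],[200+368/4,160+122/4]])]
q=fit(C,obs,[.51,.02,-.3,.05]);print("plate",q.x.round(4),q.fun.round(1).tolist())
p=q.x;c,s=np.cos(L[2]),np.sin(L[2]);d=p[:2]-L[:2]
print("in ledge",c*d[0]+s*d[1],-s*d[0]+c*d[1],p[2]-L[2])
print("corners",T(p,P).round(3).tolist())
# bottles bundle
for n,uv in(("top",(420,225)),):print(bp(C[n],uv,.03))
print("bottles",bp(C["top"],[(197,259),(317,143)],.045).round(3))
s=r.read_state();from scipy.spatial.transform import Rotation as R
print(R.from_quat(s["eef_rot"]).as_matrix().round(3))
E
```

```text
ledge [ 0.5294  0.0429 -0.195 ] [-2.0, 0.1, -2.0, 1.3, 0.0, -0.9, -1.4, -1.5, 1.4, -0.6, 1.6, -3.3, 0.3, -1.7, -1.7, -2.2]
ledge [ 0.53    0.0402 -0.1957 -0.0075] [-0.1, -0.3, -1.2, 0.9, 0.8, -0.8, 0.3, -1.2, 0.9, 1.6, 1.2, -1.3, 0.6, 0.4, -1.8, -0.0]
plate [ 0.5126  0.0218 -0.3366  0.0444] [0.6, -0.6, 0.3, 0.4, -1.4, -0.2, 0.3, -1.0, 0.1, -0.3, 0.8, -0.1, 0.5, 0.4, 0.0, 0.2]
in ledge -0.01238115560589782 -0.02399900549157971 -0.1415443764817571
corners [[0.58, 0.078, 0.05], [0.495, 0.107, 0.05], [0.445, -0.034, 0.05], [0.53, -0.064, 0.05]]
[[ 0.48887669 -0.24308094  0.03      ]]
bottles [[ 0.424  0.226  0.045]
 [ 0.664 -0.027  0.045]]
[[-0.954  0.299 -0.   ]
 [ 0.299  0.954  0.   ]
 [ 0.     0.    -1.   ]]
```

>>> carry_out --rows '[{"jaw": 0.087,"delta_pos": [0,0,0],"yaw": -6.2},{"jaw": 0.087,"delta_pos": [-0.022,-0.033,0],"yaw": 0},{"jaw": 0.087,"delta_pos": [-0.022,-0.033,0],"yaw": 0},{"jaw": 0.087,"delta_pos": [-0.022,-0.033,0],"yaw": 0},{"jaw": 0.087,"delta_pos": [-0.022,-0.033,0],"yaw": 0},{"jaw": 0.087,"delta_pos": [-0.022,-0.033,0],"yaw": 0},{"jaw": 0.087,"delta_pos": [-0.022,-0.033,0],"yaw": 0},{"jaw": 0.087,"delta_pos": [-0.022,-0.033,0],"yaw": 0},{"jaw": 0.087,"delta_pos": [-0.022,-0.033,0],"yaw": 0},{"jaw": 0.087,"delta_pos": [-0.022,-0.033,0],"yaw": 0}]'

```text
time: 2.0
ee_pos: [0.3238, 0.2649, 0.405]
eef_rot: [0.098, 0.995, 0.0, 0.0]
ft_force: [-0.2, -0.2, 0.1]
width: 0.0873
```

```bash
cat >> h.py <<'E'
LEDGE=np.array([.5294,.0420,-.195])
def where():
    from scipy.spatial.transform import Rotation as Ro
    s=r.read_state(); M=Ro.from_quat(s["eef_rot"]).as_matrix(); c,q=np.cos(LEDGE[2]),np.sin(LEDGE[2]); d=s["ee_pos"][:2]-LEDGE[:2]
    print("t",round(s["time"],2),"ledge xy",(c*d[0]+q*d[1]).round(4),(-q*d[0]+c*d[1]).round(4),"tip z",round(s["ee_pos"][2]-.182,4),"y-axis yaw rel ledge deg",np.degrees(np.arctan2(M[1,1],M[0,1])-np.pi/2-LEDGE[2]).round(2),"zaxis",M[:,2].round(3),"F",np.round(s["ft_force"],1),"w",round(s["width"],4))
E
python3 -c "from h import *;where()"
```

```text
t 2.0 ledge xy -0.2449 0.1789 tip z 0.223 y-axis yaw rel ledge deg -0.03 zaxis [ 0.     0.001 -1.   ] F [-0.2 -0.2  0.1] w 0.0873
```

>>> carry_out --rows '[{"jaw": 0.087,"delta_pos": [-0.023,-0.034,0],"yaw": 0},{"jaw": 0.087,"delta_pos": [-0.023,-0.034,0],"yaw": 0},{"jaw": 0.087,"delta_pos": [-0.023,-0.034,0],"yaw": 0},{"jaw": 0.087,"delta_pos": [-0.023,-0.034,0],"yaw": 0},{"jaw": 0.087,"delta_pos": [-0.023,-0.034,0],"yaw": 0},{"jaw": 0.087,"delta_pos": [-0.023,-0.033,0],"yaw": 0},{"jaw": 0.087,"delta_pos": [0,0,0.04],"yaw": 0},{"jaw": 0.087,"delta_pos": [0,0,0.04],"yaw": 0},{"jaw": 0.087,"delta_pos": [0,0,0.03],"yaw": 0},{"jaw": 0.087,"delta_pos": [0,0,0],"yaw": 0}]'

```text
time: 3.0
ee_pos: [0.418, 0.0403, 0.2919]
eef_rot: [0.098, 0.995, -0.001, -0.003]
ft_force: [-0.4, 0.2, -0.3]
width: 0.0872
```

Run:
```python
from h import *
where()
for n in("top","side"):
    cv2.imwrite(f"pics/{n}2.png",cams.camera(n)["img"])
a=np.hstack([cv2.imread("pics/top2.png")[100:360,150:500],cv2.imread("pics/side2.png")[100:360,150:500]]);cv2.imwrite("pics/b2.png",a)
```

```text
t 3.0 ledge xy -0.109 -0.0233 tip z 0.1099 y-axis yaw rel ledge deg -0.05 zaxis [-0.005 -0.002 -1.   ] F [-0.4  0.2 -0.3] w 0.0872
```

View pics/b2.png

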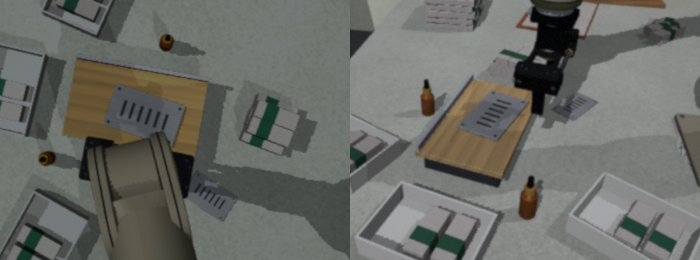

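The gripper stands in front of the ledge, with its fingers straddling the plate's middle and clear of bottle_a. Next I lower it to tip height, about 53 mm, in front of the ledge edge.

>>> carry_out --rows '[{"jaw": 0.087,"delta_pos": [0,0,0.025],"yaw": 0},{"jaw": 0.087,"delta_pos": [0,0,0.02],"yaw": 0},{"jaw": 0.087,"delta_pos": [0,0,0.012],"yaw": 0},{"jaw": 0.087,"delta_pos": [0,0,0],"yaw": 0}]'

```text
time: 3.5
ee_pos: [0.4198, 0.0409, 0.2384]
eef_rot: [0.097, 0.995, 0.0, 0.0]
ft_force: [-0.0, -0.1, 1.3]
width: 0.0868
```

```bash
python3 -c "from h import *;where()"
```

```text
t 3.5 ledge xy -0.1073 -0.0223 tip z 0.0564 y-axis yaw rel ledge deg -0.01 zaxis [ 0.  0. -1.] F [-0.  -0.1  1.3] w 0.0868
```

>>> carry_out --rows '[{"jaw": 0.087,"delta_pos": [0,0,0.0035],"yaw": 0},{"jaw": 0.087,"delta_pos": [0,0,0],"yaw": 0}]'

```text
time: 3.7
ee_pos: [0.4199, 0.0408, 0.2353]
eef_rot: [0.098, 0.995, 0.001, 0.001]
ft_force: [0.7, -0.7, 0.2]
width: 0.0871
```

```bash
python3 -c "from h import *;where()"
```

```text
t 3.7 ledge xy -0.1072 -0.0223 tip z 0.0533 y-axis yaw rel ledge deg -0.02 zaxis [ 0.002  0.001 -1.   ] F [ 0.7 -0.7  0.2] w 0.0871
```

>>> carry_out --rows '[{"jaw": 0.087,"delta_pos": [-0.01,0,0],"yaw": 0},{"jaw": 0.087,"delta_pos": [-0.01,0,0],"yaw": 0},{"jaw": 0.087,"delta_pos": [-0.008,0,0],"yaw": 0},{"jaw": 0.087,"delta_pos": [-0.006,0,0],"yaw": 0},{"jaw": 0.087,"delta_pos": [-0.006,0,0],"yaw": 0},{"jaw": 0.087,"delta_pos": [-0.005,0,0],"yaw": 0}]'

```text
time: 4.3
ee_pos: [0.4639, 0.0316, 0.234]
eef_rot: [0.098, 0.995, -0.0, -0.0]
ft_force: [-1.4, -0.3, -0.2]
width: 0.0867
```

Run:
```python
from h import *
where()
for n in("top","side"):
    cv2.imwrite(f"pics/{n}3.png",cams.camera(n)["img"])
a=np.hstack([cv2.imread("pics/top3.png")[130:280,200:390],cv2.imread("pics/side3.png")[130:280,200:390]]);cv2.imwrite("pics/b3.png",cv2.resize(a,None,fx=2.1,fy=2.1,interpolation=2))
```

```text
t 4.3 ledge xy -0.0623 -0.0229 tip z 0.052 y-axis yaw rel ledge deg -0.05 zaxis [-0.001 -0.    -1.   ] F [-1.4 -0.3 -0.2] w 0.0867
```

View pics/b3.png

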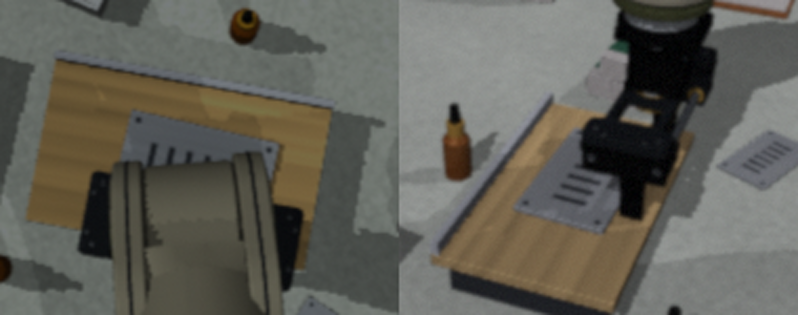

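The fingers are against the plate's front edge and it is turning parallel to the fence (force about 1.4 N). I keep pushing.

>>> carry_out --rows '[{"jaw": 0.087,"delta_pos": [-0.006,0,0],"yaw": 0},{"jaw": 0.087,"delta_pos": [-0.006,0,0],"yaw": 0},{"jaw": 0.087,"delta_pos": [-0.006,0,0],"yaw": 0},{"jaw": 0.087,"delta_pos": [-0.006,0,0],"yaw": 0},{"jaw": 0.087,"delta_pos": [-0.005,0,0],"yaw": 0},{"jaw": 0.087,"delta_pos": [0,0,0],"yaw": 0}]'

```text
time: 5.0
ee_pos: [0.4927, 0.0261, 0.2343]
eef_rot: [0.098, 0.995, -0.0, 0.0]
ft_force: [-0.1, -0.8, -0.7]
width: 0.0869
```

Run:
```python
from h import *
where()
for n in("top","side"):
    cv2.imwrite(f"pics/{n}4.png",cams.camera(n)["img"])
a=np.hstack([cv2.imread("pics/top4.png")[130:280,200:390],cv2.imread("pics/side4.png")[130:280,200:390]]);cv2.imwrite("pics/b4.png",cv2.resize(a,None,fx=2.1,fy=2.1,interpolation=2))
```

```text
t 5.0 ledge xy -0.0329 -0.0227 tip z 0.0523 y-axis yaw rel ledge deg -0.05 zaxis [ 0.001 -0.    -1.   ] F [-0.1 -0.8 -0.7] w 0.0869
```

View pics/b4.png

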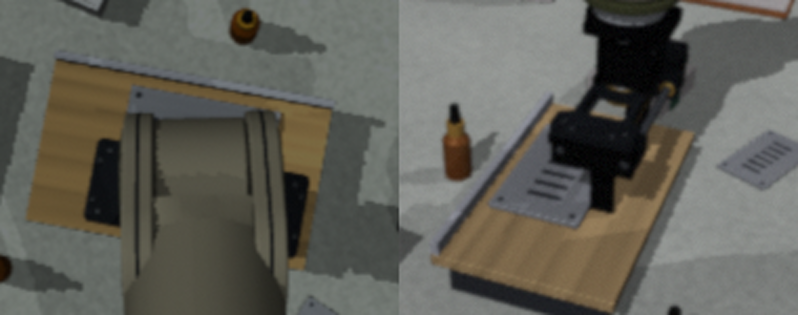

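Now parallel, with a gap of about 10 mm left. I press on slowly until the fence is felt.

>>> carry_out --rows '[{"jaw": 0.087,"delta_pos": [-0.003,0,0],"yaw": 0},{"jaw": 0.087,"delta_pos": [-0.003,0,0],"yaw": 0},{"jaw": 0.087,"delta_pos": [-0.002,0,0],"yaw": 0},{"jaw": 0.087,"delta_pos": [-0.001,0,0],"yaw": 0}]'

```text
time: 5.5
ee_pos: [0.5009, 0.0245, 0.2342]
eef_rot: [0.098, 0.995, 0.0, -0.0]
ft_force: [-1.6, 0.6, -0.6]
width: 0.087
```

>>> carry_out --rows '[{"jaw": 0.087,"delta_pos": [-0.001,0,0],"yaw": 0},{"jaw": 0.087,"delta_pos": [-0.001,0,0],"yaw": 0}]'

```text
time: 5.7
ee_pos: [0.5027, 0.0241, 0.2342]
eef_rot: [0.098, 0.995, 0.0, -0.0]
ft_force: [-1.7, -0.4, 0.6]
width: 0.0872
```

>>> carry_out --rows '[{"jaw": 0.087,"delta_pos": [-0.001,0,0],"yaw": 0},{"jaw": 0.087,"delta_pos": [0,0,0],"yaw": 0}]'

```text
time: 5.9
ee_pos: [0.5039, 0.0239, 0.2343]
eef_rot: [0.098, 0.995, 0.0, 0.0]
ft_force: [-0.2, 0.6, -0.1]
width: 0.0871
```

>>> carry_out --rows '[{"jaw": 0.087,"delta_pos": [-0.001,0,0],"yaw": 0},{"jaw": 0.087,"delta_pos": [-0.001,0,0],"yaw": 0}]'

```text
time: 6.1
ee_pos: [0.5052, 0.0236, 0.2341]
eef_rot: [0.098, 0.995, 0.0, -0.001]
ft_force: [-9.2, 0.7, 6.3]
width: 0.0873
```

>>> carry_out --rows '[{"jaw": 0.087,"delta_pos": [-0.001,0,0],"yaw": 0},{"jaw": 0.087,"delta_pos": [-0.001,0,0],"yaw": 0}]'

```text
time: 6.3
ee_pos: [0.5061, 0.0235, 0.2338]
eef_rot: [0.097, 0.995, 0.0, -0.003]
ft_force: [-18.0, 2.5, 14.7]
width: 0.0871
```

Run:
```python
from h import *
where()
for n in("top","side"):
    cv2.imwrite(f"pics/{n}5.png",cams.camera(n)["img"])
a=np.hstack([cv2.imread("pics/top5.png")[130:280,200:390],cv2.imread("pics/side5.png")[130:280,200:390]]);cv2.imwrite("pics/b5.png",cv2.resize(a,None,fx=2.1,fy=2.1,interpolation=2))
```

```text
t 6.3 ledge xy -0.0192 -0.0227 tip z 0.0518 y-axis yaw rel ledge deg -0.02 zaxis [-0.006  0.001 -1.   ] F [-18.    2.5  14.7] w 0.0871
```

View pics/b5.png

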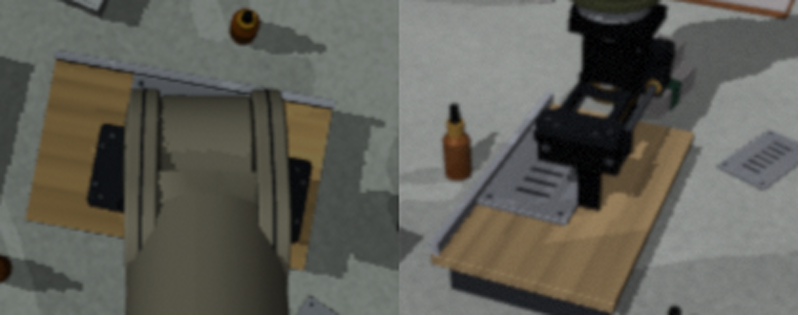

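The plate's rear edge now meets the fence, and the contact force rose to 18 N. I back off 15 mm and lift.

>>> carry_out --rows '[{"jaw": 0.087,"delta_pos": [0.005,0,0],"yaw": 0},{"jaw": 0.087,"delta_pos": [0.01,0,0],"yaw": 0},{"jaw": 0.087,"delta_pos": [0.005,0,-0.02],"yaw": 0},{"jaw": 0.087,"delta_pos": [0,0,-0.03],"yaw": 0},{"jaw": 0.087,"delta_pos": [0,0,-0.03],"yaw": 0},{"jaw": 0.04,"delta_pos": [0,0,-0.02],"yaw": 0}]'

```text
time: 7.0
ee_pos: [0.488, 0.0269, 0.3363]
eef_rot: [0.098, 0.995, 0.001, 0.001]
ft_force: [0.4, -0.2, -0.3]
width: 0.0838
```

Run:
```python
from h import *
where(); print(np.round(r.read_state()["joint_positions"],2))
C={n:arr(cams.camera(n)) for n in("top","side")}
for n in C:
    cv2.imwrite(f"pics/{n}6.png",C[n]["img"])
    for o in cams.outline_of(n,"plate"):
        m=o["pixels"].astype(np.uint8); k=max(cv2.findContours(m,0,1)[0],key=cv2.contourArea); ap=cv2.approxPolyDP(k,4,True)[:,0]
        w=bp(C[n],ap,.056)[:,:2]-LEDGE[:2];c,s=np.cos(LEDGE[2]),np.sin(LEDGE[2])
        print(n,round(o["confidence"],2),ap.tolist(),np.c_[c*w[:,0]+s*w[:,1],-s*w[:,0]+c*w[:,1]].round(3).tolist())
a=np.hstack([cv2.imread("pics/top6.png")[130:280,200:390],cv2.imread("pics/side6.png")[130:280,200:390]]);cv2.imwrite("pics/b6.png",cv2.resize(a,None,fx=2.1,fy=2.1,interpolation=2))
```

```text
t 7.0 ledge xy -0.0377 -0.0228 tip z 0.1543 y-axis yaw rel ledge deg -0.05 zaxis [ 0.003  0.001 -1.   ] F [ 0.4 -0.2 -0.3] w 0.0838
[-0.7   0.08  0.58  1.93 -0.05  1.15  1.27]
top 0.85 [[353, 276], [355, 309], [372, 320], [385, 297]] [[-0.114, -0.163], [-0.18, -0.179], [-0.195, -0.217], [-0.145, -0.235]]
top 0.72 [[261, 180], [288, 183], [316, 175], [264, 165]] [[0.046, 0.059], [0.05, 0.003], [0.077, -0.051], [0.078, 0.059]]
side 0.68 [[266, 188], [239, 226], [279, 236], [302, 196]] [[0.076, -0.084], [0.073, 0.064], [-0.011, 0.064], [-0.008, -0.084]]
side 0.66 [[396, 201], [375, 192], [353, 209], [374, 219]] [[-0.203, -0.141], [-0.154, -0.16], [-0.123, -0.077], [-0.17, -0.058]]
```

View pics/b6.png

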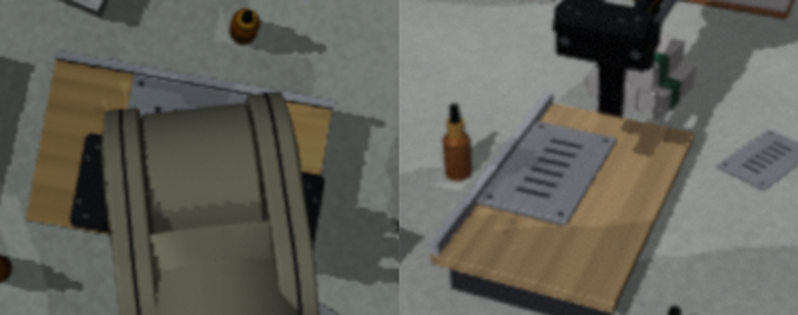

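The plate lies flush with the fence, with its −y edge at about −0.087 in the ledge frame. Next I turn the gripper by −90° (joint 7 has room that way) and go round to that end.

>>> carry_out --rows '[{"jaw": 0.04,"delta_pos": [0,0,0],"yaw": -8.5},{"jaw": 0.04,"delta_pos": [0,0,0],"yaw": -8.5},{"jaw": 0.04,"delta_pos": [0,0,0],"yaw": -8.5},{"jaw": 0.04,"delta_pos": [0,0,0],"yaw": -8.5},{"jaw": 0.04,"delta_pos": [0,0,0],"yaw": -8.5},{"jaw": 0.04,"delta_pos": [0,0,0],"yaw": -8.5},{"jaw": 0.04,"delta_pos": [0,0,0],"yaw": -8.5},{"jaw": 0.04,"delta_pos": [0,0,0],"yaw": -8.5},{"jaw": 0.04,"delta_pos": [0,0,0],"yaw": -8.5},{"jaw": 0.04,"delta_pos": [0,0,0],"yaw": -8.5}]'

```text
time: 8.2
ee_pos: [0.4883, 0.0274, 0.3287]
eef_rot: [-0.547, 0.837, -0.003, -0.008]
ft_force: [0.2, 0.5, -1.0]
width: 0.0404
```

>>> carry_out --rows '[{"jaw": 0.04,"delta_pos": [0,0,0],"yaw": -5},{"jaw": 0.04,"delta_pos": [0.025,-0.015,0],"yaw": 0},{"jaw": 0.04,"delta_pos": [0.025,-0.015,0],"yaw": 0},{"jaw": 0.04,"delta_pos": [0.025,-0.015,0],"yaw": 0},{"jaw": 0.04,"delta_pos": [0.025,-0.015,0],"yaw": 0},{"jaw": 0.04,"delta_pos": [0,0,0],"yaw": 0}]'

```text
time: 8.8
ee_pos: [0.4952, -0.0142, 0.3195]
eef_rot: [-0.553, 0.833, -0.005, -0.023]
ft_force: [0.0, -0.1, 0.1]
width: 0.04
```

Run:
```python
from h import *
where(); print(np.round(r.read_state()["joint_positions"],2))
```

```text
t 8.8 ledge xy -0.0227 -0.0618 tip z 0.1375 y-axis yaw rel ledge deg 78.36 zaxis [-0.033 -0.034 -0.999] F [ 0.  -0.1  0.1] w 0.04
[ 0.33  0.16 -0.43  1.87  0.11  1.16  2.6 ]
```

Joint 7 hit its limit at 2.6, so that was the wrong way round: negative yaw drives it up. I turn back the other way, at height.

>>> carry_out --rows '[{"jaw": 0.04,"delta_pos": [0,0,-0.01],"yaw": 8.5},{"jaw": 0.04,"delta_pos": [0,0,0],"yaw": 8.5},{"jaw": 0.04,"delta_pos": [0,0,0],"yaw": 8.5},{"jaw": 0.04,"delta_pos": [0,0,0],"yaw": 8.5},{"jaw": 0.04,"delta_pos": [0,0,0],"yaw": 8.5},{"jaw": 0.04,"delta_pos": [0,0,0],"yaw": 8.5},{"jaw": 0.04,"delta_pos": [0,0,0],"yaw": 8.5},{"jaw": 0.04,"delta_pos": [0,0,0],"yaw": 8.5},{"jaw": 0.04,"delta_pos": [0,0,0],"yaw": 8.5},{"jaw": 0.04,"delta_pos": [0,0,0],"yaw": 8.5}]'

```text
time: 9.8
ee_pos: [0.4956, -0.0093, 0.3302]
eef_rot: [0.154, 0.988, -0.019, -0.013]
ft_force: [-0.1, 0.0, 0.4]
width: 0.0399
```

Run:
```python
from h import *
where(); print(np.round(r.read_state()["joint_positions"],2))
```

```text
t 9.8 ledge xy -0.0232 -0.0569 tip z 0.1482 y-axis yaw rel ledge deg -6.52 zaxis [-0.032 -0.034 -0.999] F [-0.1  0.   0.4] w 0.0399
[ 0.21  0.14 -0.32  1.87  0.08  1.18  1.13]
```

>>> carry_out --rows '[{"jaw": 0.04,"delta_pos": [0,0,0],"yaw": 8.4},{"jaw": 0.04,"delta_pos": [0,0,0],"yaw": 8.4},{"jaw": 0.04,"delta_pos": [0,0,0],"yaw": 8.4},{"jaw": 0.04,"delta_pos": [0,0,0],"yaw": 8.4},{"jaw": 0.04,"delta_pos": [0,0,0],"yaw": 8.4},{"jaw": 0.04,"delta_pos": [0,0,0],"yaw": 8.4},{"jaw": 0.04,"delta_pos": [0,0,0],"yaw": 8.4},{"jaw": 0.04,"delta_pos": [0,0,0],"yaw": 8.4},{"jaw": 0.04,"delta_pos": [0,0,0],"yaw": 8.4},{"jaw": 0.04,"delta_pos": [0,0,0],"yaw": 8.0}]'

```text
time: 10.8
ee_pos: [0.4956, -0.0093, 0.3302]
eef_rot: [0.773, 0.634, -0.023, 0.003]
ft_force: [0.8, 0.9, 0.3]
width: 0.0402
```

```bash
cat >> h.py <<'E'
def tool(): 
    from scipy.spatial.transform import Rotation as Ro
    s=r.read_state(); M=Ro.from_quat(s["eef_rot"]).as_matrix(); c,q=np.cos(LEDGE[2]),np.sin(LEDGE[2]); A=np.array([[c,q,0],[-q,c,0],[0,0,1]])
    M=A@M; p=A@(s["ee_pos"]-[*LEDGE[:2],0]); 
    return M,p,p+.182*M[:,2]
def go(t):  # tip target in ledge axes (z world) -> tool delta
    M,p,tip=tool(); print("tip",tip.round(4)," delta tool",(M.T@(np.array(t)-tip)).round(4))
E
python3 - <<'E'
from h import *
where(); print(np.round(r.read_state()["joint_positions"],2)); print(tool()[0].round(3)); go([.027,-.125,.09])
E
```

```text
t 10.8 ledge xy -0.0232 -0.0569 tip z 0.1482 y-axis yaw rel ledge deg -90.16 zaxis [-0.032 -0.034 -0.999] F [0.8 0.9 0.3] w 0.0402
[ 0.12  0.13 -0.22  1.87  0.06  1.18 -0.32]
[[ 0.002  1.    -0.024]
 [ 0.999 -0.003 -0.04 ]
 [-0.04  -0.024 -0.999]]
tip [-0.0276 -0.0641  0.1484]  delta tool [-0.0584  0.0562  0.0594]
```

>>> carry_out --rows '[{"jaw": 0.04,"delta_pos": [-0.03,0.0,0],"yaw": 0},{"jaw": 0.04,"delta_pos": [-0.03,0.025,0],"yaw": 0},{"jaw": 0.04,"delta_pos": [0,0.03,0],"yaw": 0},{"jaw": 0.04,"delta_pos": [0,0,0.03],"yaw": 0},{"jaw": 0.04,"delta_pos": [0,0,0.02],"yaw": 0},{"jaw": 0.04,"delta_pos": [0,0,0.01],"yaw": 0},{"jaw": 0.04,"delta_pos": [0,0,0],"yaw": 0}]'

```text
time: 11.5
ee_pos: [0.536, -0.081, 0.2706]
eef_rot: [0.771, 0.636, -0.024, 0.003]
ft_force: [0.4, -0.3, -0.1]
width: 0.0401
```

Run:
```python
from h import *
where(); print(tool()[0].round(3)); go([.025,-.122,.0535])
C={n:arr(cams.camera(n)) for n in("top","side")}
for n in C:
    cv2.imwrite(f"pics/{n}7.png",C[n]["img"])
a=np.hstack([cv2.imread("pics/top7.png")[130:280,200:390],cv2.imread("pics/side7.png")[130:280,200:390]]);cv2.imwrite("pics/b7.png",cv2.resize(a,None,fx=2.1,fy=2.1,interpolation=2))
```

```text
t 11.5 ledge xy 0.0303 -0.1194 tip z 0.0886 y-axis yaw rel ledge deg -89.83 zaxis [-0.034 -0.035 -0.999] F [ 0.4 -0.3 -0.1] w 0.0401
[[-0.004  1.    -0.026]
 [ 0.999  0.003 -0.04 ]
 [-0.04  -0.026 -0.999]]
tip [ 0.0255 -0.1268  0.0889]  delta tool [0.0062 0.0004 0.0351]
```

View pics/b7.png

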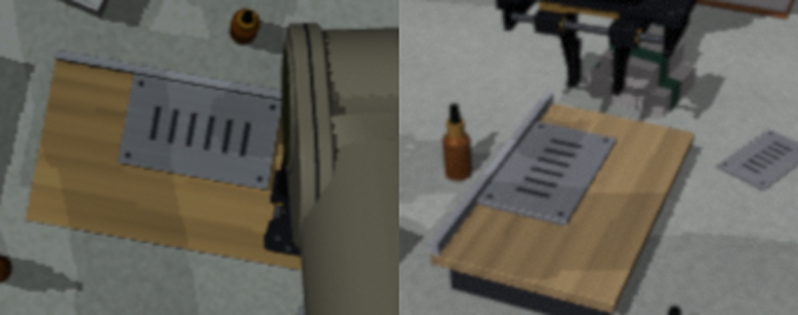

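```bash
cat >> h.py <<'E'
def plate(cam):
    C={cam:arr(cams.camera(cam))}; c,q=np.cos(LEDGE[2]),np.sin(LEDGE[2])
    for o in cams.outline_of(cam,"plate"):
        m=o["pixels"].astype(np.uint8); k=max(cv2.findContours(m,0,1)[0],key=cv2.contourArea)
        if cv2.contourArea(k)<1500: continue
        (cx,cy),(w,h),a=cv2.minAreaRect(k); b=cv2.approxPolyDP(k,4,True)[:,0]
        d=bp(C[cam],b,.056)[:,:2]-LEDGE[:2]
        print(cam,round(o["confidence"],2),b.tolist(),np.c_[c*d[:,0]+q*d[:,1],-q*d[:,0]+c*d[:,1]].round(3).tolist())
    return C[cam]
E
python3 - <<'E'
from h import *
plate("top");plate("side")
E
```

```text
top 0.71 [[264, 166], [257, 207], [327, 219], [332, 177]] [[0.076, 0.058], [-0.011, 0.057], [-0.009, -0.09], [0.079, -0.085]]
side 0.57 [[267, 188], [238, 225], [279, 236], [301, 196]] [[0.074, -0.085], [0.077, 0.062], [-0.011, 0.064], [-0.006, -0.083]]
```

>>> carry_out --rows '[{"jaw": 0.04,"delta_pos": [0.002,0,0.02],"yaw": 0},{"jaw": 0.04,"delta_pos": [0,0,0.01],"yaw": 0},{"jaw": 0.04,"delta_pos": [0,0,0.005],"yaw": 0},{"jaw": 0.04,"delta_pos": [0,0,0],"yaw": 0}]'

```text
time: 12.2
ee_pos: [0.5357, -0.0814, 0.2368]
eef_rot: [0.772, 0.635, -0.023, 0.003]
ft_force: [-0.4, -0.9, 0.4]
width: 0.0401
```

```bash
python3 -c "
from h import *
where();go([.025,-.10,.0535])"
```

```text
t 12.2 ledge xy 0.0301 -0.1199 tip z 0.0548 y-axis yaw rel ledge deg -89.93 zaxis [-0.032 -0.034 -0.999] F [-0.4 -0.9  0.4] w 0.0401
tip [ 0.0256 -0.1271  0.055 ]  delta tool [ 0.0272 -0.0006  0.0004]
```

>>> carry_out --rows '[{"jaw": 0.04,"delta_pos": [0.005,0,0.0015],"yaw": 0},{"jaw": 0.04,"delta_pos": [0.01,0,-0.0004],"yaw": 0},{"jaw": 0.04,"delta_pos": [0.01,0.0003,-0.0004],"yaw": 0},{"jaw": 0.04,"delta_pos": [0.008,0.0003,-0.0003],"yaw": 0},{"jaw": 0.04,"delta_pos": [0.006,0.0002,-0.0002],"yaw": 0},{"jaw": 0.04,"delta_pos": [0.006,0.0002,-0.0002],"yaw": 0}]'

```text
time: 12.8
ee_pos: [0.5453, -0.0379, 0.2356]
eef_rot: [0.772, 0.635, -0.024, 0.004]
ft_force: [-4.2, -6.5, 4.5]
width: 0.0401
```

```bash
python3 -c "
from h import *
where();go([.025,0.0,.0533])
plate('top')
c=plate('side');t=cams.camera('top')
cv2.imwrite('pics/b8.png',cv2.resize(np.hstack([t['img'][130:280,200:390],c['img'][130:280,200:390]]),None,fx=2.1,fy=2.1,interpolation=2))"
```

```text
t 12.8 ledge xy 0.0311 -0.0753 tip z 0.0536 y-axis yaw rel ledge deg -89.96 zaxis [-0.032 -0.036 -0.999] F [-4.2 -6.5  4.5] w 0.0401
tip [ 0.0267 -0.0829  0.0538]  delta tool [ 0.0828 -0.0017 -0.0029]
top 0.9 [[256, 164], [248, 204], [305, 216], [299, 172]] [[0.077, 0.075], [-0.008, 0.076], [-0.011, -0.044], [0.076, -0.015]]
side 0.58 [[264, 193], [233, 232], [274, 243], [299, 201]] [[0.073, -0.064], [0.076, 0.086], [-0.009, 0.087], [-0.009, -0.063]]
```

View pics/b8.png

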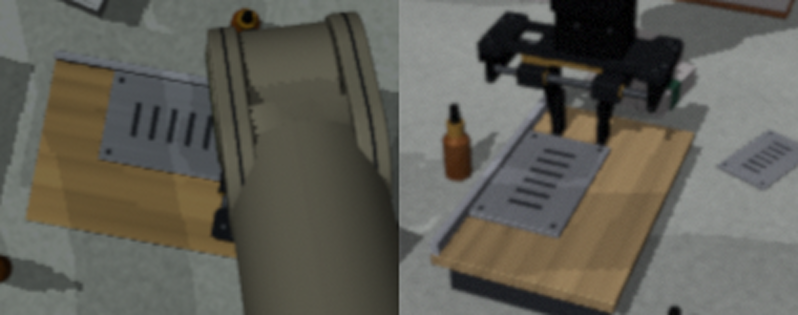

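The plate slides along the fence, flush, with its leading edge at about +0.08. I go on for another 80 mm.

>>> carry_out --rows '[{"jaw": 0.04,"delta_pos": [0.008,0,-0.0003],"yaw": 0},{"jaw": 0.04,"delta_pos": [0.008,0,-0.0003],"yaw": 0},{"jaw": 0.04,"delta_pos": [0.008,0,-0.0003],"yaw": 0},{"jaw": 0.04,"delta_pos": [0.008,0,-0.0003],"yaw": 0},{"jaw": 0.04,"delta_pos": [0.008,0,-0.0003],"yaw": 0}]'

```text
time: 13.55
ee_pos: [0.5533, 0.0027, 0.2353]
eef_rot: [0.772, 0.636, -0.023, 0.004]
ft_force: [-1.2, -3.7, 3.3]
width: 0.0396
```

```bash
python3 -c "
from h import *
where();go([.027,0.0,.0533])
plate('top');plate('side')"
```

```text
t 13.55 ledge xy 0.0311 -0.034 tip z 0.0533 y-axis yaw rel ledge deg -89.9 zaxis [-0.031 -0.035 -0.999] F [-1.2 -3.7  3.3] w 0.0396
tip [ 0.0268 -0.0412  0.0535]  delta tool [ 0.0412  0.0002 -0.0014]
top 0.85 [[237, 160], [229, 201], [276, 210], [268, 167]] [[0.078, 0.116], [-0.009, 0.116], [-0.01, 0.017], [0.075, 0.05]]
side 0.93 [[256, 202], [224, 245], [268, 256], [292, 212]] [[0.075, -0.025], [0.075, 0.127], [-0.012, 0.125], [-0.008, -0.019]]
```

>>> carry_out --rows '[{"jaw": 0.04,"delta_pos": [0.008,0,-0.0003],"yaw": 0},{"jaw": 0.04,"delta_pos": [0.008,0,-0.0003],"yaw": 0},{"jaw": 0.04,"delta_pos": [0.008,0,-0.0003],"yaw": 0},{"jaw": 0.04,"delta_pos": [0.008,0,-0.0003],"yaw": 0},{"jaw": 0.04,"delta_pos": [0.008,0,-0.0003],"yaw": 0},{"jaw": 0.04,"delta_pos": [0.004,0,-0.0002],"yaw": 0}]'

```text
time: 14.35
ee_pos: [0.5617, 0.0464, 0.2352]
eef_rot: [0.771, 0.636, -0.023, 0.003]
ft_force: [0.9, -1.7, -0.7]
width: 0.0398
```

```bash
python3 -c "
from h import *
where()
t=plate('top');c=plate('side')
cv2.imwrite('pics/b9.png',cv2.resize(np.hstack([t['img'][130:270,170:330],c['img'][170:310,170:330]]),None,fx=2.5,fy=2.5,interpolation=2))"
```

```text
t 14.35 ledge xy 0.0308 0.0106 tip z 0.0532 y-axis yaw rel ledge deg -89.85 zaxis [-0.031 -0.034 -0.999] F [ 0.9 -1.7 -0.7] w 0.0398
top 0.67 [[137, 140], [115, 221], [178, 236], [198, 158]] [[0.081, 0.328], [-0.092, 0.34], [-0.099, 0.206], [0.067, 0.196]]
side 0.87 [[246, 214], [213, 260], [258, 272], [287, 223]] [[0.077, 0.023], [0.074, 0.171], [-0.012, 0.169], [-0.011, 0.02]]
```

View pics/b9.png

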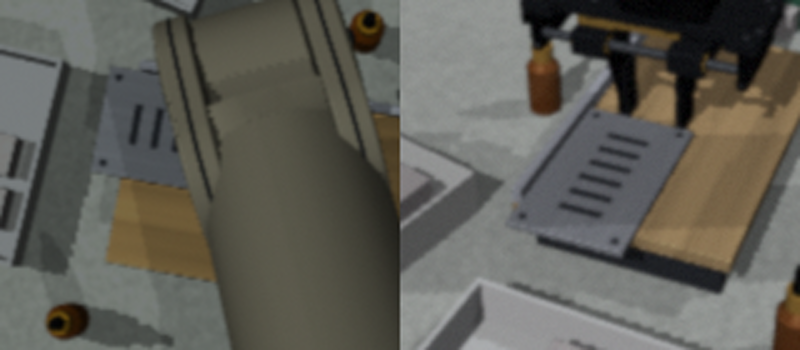

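In both views, relative to each camera's own view of the ledge, the overhang is about 23 mm. The contact geometry gives the same. I push about 16 mm more.

>>> carry_out --rows '[{"jaw": 0.04,"delta_pos": [0.006,0,-0.0002],"yaw": 0},{"jaw": 0.04,"delta_pos": [0.005,0,-0.0002],"yaw": 0},{"jaw": 0.04,"delta_pos": [0.003,0,-0.0001],"yaw": 0},{"jaw": 0.04,"delta_pos": [0.002,0,-0.0001],"yaw": 0},{"jaw": 0.04,"delta_pos": [0,0,0],"yaw": 0},{"jaw": 0.04,"delta_pos": [0,0,0],"yaw": 0},{"jaw": 0.04,"delta_pos": [0,0,0],"yaw": 0}]'

```text
time: 15.25
ee_pos: [0.5647, 0.061, 0.2352]
eef_rot: [0.772, 0.636, -0.023, 0.004]
ft_force: [0.6, -0.5, -0.6]
width: 0.0404
```

>>> carry_out --rows '[{"jaw": 0.04,"delta_pos": [-0.005,0,0],"yaw": 0},{"jaw": 0.04,"delta_pos": [-0.015,0,0],"yaw": 0},{"jaw": 0.04,"delta_pos": [-0.01,0,-0.02],"yaw": 0},{"jaw": 0.04,"delta_pos": [-0.02,0,-0.03],"yaw": 0},{"jaw": 0.04,"delta_pos": [-0.03,0,-0.03],"yaw": 0},{"jaw": 0.04,"delta_pos": [-0.03,0,0],"yaw": 0},{"jaw": 0.04,"delta_pos": [-0.03,0,0],"yaw": 0},{"jaw": 0.04,"delta_pos": [0,0,0],"yaw": 0}]'

```text
time: 16.05
ee_pos: [0.5391, -0.0797, 0.3211]
eef_rot: [0.774, 0.633, -0.024, 0.005]
ft_force: [0.2, -0.9, -0.6]
width: 0.04
```

```bash
python3 -c "
from h import *
where()
t=plate('top');c=plate('side')
for n in('top','side'):
  for q in('bundle','bottle_a','plate'):
    for b in cams.boxes_of(n,q): 
            x,y,w,h=b['rect'];print(n,q,round(b['confidence'],2),[round(v) for v in(x*560,y*420,w*560,h*420)])
cv2.imwrite('pics/b10.png',cv2.resize(np.hstack([t['img'][130:290,180:340],c['img'][170:330,190:350]]),None,fx=2.5,fy=2.5,interpolation=2))"
```

```text
t 16.05 ledge xy 0.0331 -0.1175 tip z 0.1391 y-axis yaw rel ledge deg -90.35 zaxis [-0.031 -0.037 -0.999] F [ 0.2 -0.9 -0.6] w 0.04
top 0.86 [[207, 157], [202, 197], [270, 208], [275, 168]] [[0.073, 0.178], [-0.011, 0.173], [-0.008, 0.03], [0.076, 0.035]]
side 0.91 [[244, 218], [210, 263], [254, 278], [284, 227]] [[0.075, 0.037], [0.075, 0.18], [-0.011, 0.185], [-0.01, 0.034]]
top bundle 0.81 [442, 226, 12, 42]
top bottle_a 0.74 [194, 258, 20, 16]
top bottle_a 0.68 [318, 145, 15, 14]
top plate 0.88 [239, 183, 84, 58]
top plate 0.59 [342, 290, 14, 32]
side bundle 0.95 [314, 165, 52, 39]
side bottle_a 0.93 [229, 196, 16, 39]
side bottle_a 0.63 [326, 299, 21, 44]
side bottle_a 0.6 [278, 231, 123, 114]
side plate 0.94 [375, 205, 48, 29]
side plate 0.76 [246, 249, 77, 63]
side plate 0.47 [228, 198, 14, 37]
```

View pics/b10.png

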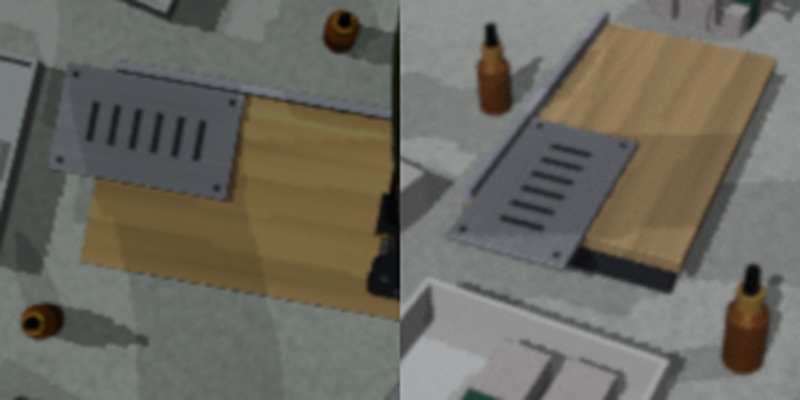

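The plate overhangs by about 36 mm in the top view, where its leading edge is at crop column 52 and the ledge end at about 97. It lies along the fence, square to within about 0.02 rad. The bottles and the bundle are where they were, and the gripper is clear.

```bash
python3 -c "
from h import *
print(job.close_job())"
```

```text
the job is handed in; nothing more can be done
None
```

The plate is flush against the fence and sticks out past the tray's end of the ledge by about 36 to 40 mm. I handed the job in at about 16 s, with no verdict reported.

**What I did:** I pushed the larger plate back with both fingertips until the fence was felt (18 N). I then turned the gripper and pushed the plate about 117 mm along the fence towards the leftmost tray (+y end), and withdrew.

**Last checks:**
- **Overhang:** comparing the plate's edge with the ledge's end in the top view gave 36 mm. The corner fits gave 33 to 38 mm (top) and 40 to 45 mm (side), so all estimates are inside 25 to 55 mm.
- **Flush:** the plate's rear edge was at x of about 75 mm against the fence face at 77 mm. It was parallel to within about 0.02 rad.
- **Other things:** bottles and bundle were found within about 3 pixels of where they started. The top view of the bundle was partly hidden by the arm, so that one rests on the side view.
- **Robot:** the gripper was up and clear, with no contact force beyond the sensor's usual scatter.

**What went wrong or disagreed:**
- My first turn of the gripper went the wrong way and hit joint 7's range stop at 2.6. The command was limited there, which left the tool tilted about 2.7° for the second push. The pushing still went normally.
- The two cameras disagreed by 6 to 10 mm in y, and by about 6 mm in the plate's height. I therefore judged the overhang relative to the ledge in each view.

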